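# Hook the red-handled hook into the blue peg tray's ring

## Robot

A 7-joint arm with a two-finger parallel gripper is mounted at the origin on the work surface. World frame = base frame: x ahead of the robot, y to its left, z up, the work surface at z = 0. Lengths are in m, angles in rad, forces in N, time in s.
With the tool pointing down it reaches from about 0.35 to 0.9 m from the base axis. Payload 19.9 kg.
Tool frame: the origin (TCP) lies between the finger pads; the fingertips stand 8 mm ahead of it and the grasp point (between the pads) lies 11 mm behind it; z points along the fingers, y is the line along which they close (so a half turn about z gives the same grasp; the last joint's range is limited). The gripper opens to 85 mm and grips with 20 to 120 N. Pads are 22 mm wide; open, the fingers measure 114 mm over their backs; the gripper's body (76 mm by 85 mm) begins 54 mm behind the grasp point. The pads swing forward as they close: fully open they stand 13 mm farther back than shut.
Start: joints at [-1.365, 0.417, -0.01, 1.614, 0.005, 1.111, -0.053], TCP at [0.153, 0.606, 0.239] pointing down, gripper open.
Joint ranges: [-2.81, 2.81], [-0.39, 2.02], [-1.27, 1.25], [0.06, 2.57], [-1.19, 4.33], [0.19, 2], [-2.82, 2.82]. Speed limits (rad/s): [1.89, 1.89, 2.39, 2.39, 3.01, 3.01, 3.01].

## Interface

Orientations are given as a unit quaternion [x, y, z, w].
In Python, from workcell import sensors, imaging, robot gives the robot as it stands.
- The arm moves only by the tool jog_arm, never from a script. Its argument "series" is one flat list of numbers, 7 for each row, row after row: the turn, a rotation vector about the tool's x, y, z in rad, then the shift along the tool's x, y, z in mm, then the opening, from -1 (shut) to 1 (fully open). A call has 1 to 10 rows; each row shifts and turns the commanded pose from where the row before left it, along the tool's axes as they then stand; what a row does not reach is not made up. A row lasts 1/12 s, in which the tool goes at most 41.7 mm and 7.16 degrees, less where a joint would pass 70% of its speed; a pose out of reach is approached as far as the arm can. A call is refused whole if a number of a shift passes 41.7 or a number of a turn 0.125, either way. A call with a gripper value outside its range is refused whole. The fingers move at their own pace and stop on an object; the grip force is fixed at half the most. Time passes only in rows, so rows that do not move let the fingers close. It gives the time, the measured TCP pose, the force, the opening and the grip force at its end, in the units of the state.
- sensors.get_state(): the state, without advancing time (a new reading comes with each control period).
- imaging.read_camera(name): name is "scene" or "top"; returns a dict with "frame" (384x512x3 uint8, blue, green, red), "z_map" (384x512 float32, m along the optical axis (not along the pixel's ray), 0 where there is no reading), "fx", "fy", "cx", "cy" (pixels), "view" (4x4, takes a point from world to camera coordinates). Camera axes: x right, y down, z forward; pixel columns grow to the right and rows downward; lengths in m; the calibration is good to about 2 mm. A picture is of the moment at which its call begins.
- robot.job_done(): hands the job in; it is judged then, once.
The state is a dict: "t": time; "joint_pos": joint angles; "qd": joint speeds; "effort": joint torques, N m; "eef_pos": TCP position; "orientation": TCP orientation; "wrist_force": force on the tool from outside, world axes, zero at the start; "moment": the same for the moment, N m; "gripper_width": finger opening in m; "grip_force": force on a finger pad.
Only numpy, scipy, OpenCV 4.12 (cv2) and the standard library are available. Lean on these libraries where they do the work, as an engineer would, in place of code of your own. Each camera call takes 0.05 s, during which the arm holds its last target. There are 200 camera calls.

## Task

Hook the red-handled aluminium hook into the upright D-shaped ring on the front of the blue peg tray: swing its ball tip round through the ring, from the robot's right to its left, following the curve, until the ring stands around the green sleeve in the middle of the bend. Leave the hook lying flat on the shelf, its handle pointing straight away from the tray and towards the robot, and let go of it. Leave the glass jar where it is.

Things in the scene. Friction and masses are not known exactly. Their poses are not given: they have to be found in the camera images.
- hook: Loose hook lying flat, 90 g: 8 mm aluminium bar, level arc of 55 mm radius about (-55,0) mm in its frame. Origin: under the middle of the bend (29 mm green sleeve), at the underside; bar axis 10 mm higher. z up, x out of the bend. The arc runs from (-55,-55), the handle end, through (0,0) to the red 20 mm ball centred at (-32,50). At the start x points 45 to 80 deg right of straight ahead.
- hook_grip (a point): Centre of the hook's red handle, 17 mm above its underside, at (-97.5,-55) mm in the hook's frame, same axes. The handle is an upright block 55 long (x), 20 wide (y), 34 high, standing on the shelf; grip it from above across its width.
- ring_blue (a point): Centre of the hole, 30 mm above the shelf, of the blue tray's fixed D-ring: upright, 5 mm steel wire, flat side down; hole 50 wide (x) and 5 to 55 mm above the shelf, its top round. x points to the tray's front wall 36 mm on; y is the hole's axis, the way the ball passes; z up. Tray 110 deep, 140 wide, 56 high. Like yellow and white trays stand in the same row, 200 mm apart, in any order.
- jar: Bystander: glass jar with a steel twist lid, 70 mm in diameter, 100 mm high, 0.35 kg, standing loose at the right. Origin: centre of its underside.
Mind the look-alikes: they are no part of the job. Of the things that look like the hook, the smallest one is meant.

How it is judged:
At the end, for the whole second after the job is handed in: The middle of the hook's bend is within 20 mm (horizontally) of the centre of the blue tray's ring, the bar running through the ring; the hook lies flat (within 11 degrees, bend less than 15 mm off the shelf) and at rest, its handle pointing straight away from the tray within 25 degrees (horizontal distance between hook and ring_blue below 0.02 m and height (world z) of hook below 0.015 m and angle between hook's own z axis and vertical below 0.2 rad and angle between the x axis of hook and the x axis of ring_blue, either way round below 0.44 rad and linear speed of hook below 0.02 m/s); the robot touches nothing.
It fails at once if the glass jar is shifted by more than 30 mm or tipped (distance of jar from where it was at the start of the episode above 0.03 m or angle between jar's own z axis and vertical above 0.3 rad).
It also fails if it takes over 48 s, if anything falls off the work surface, if the arm or the gripper's body presses on something with over 40 N, if the wrist force passes 120 N, or if a joint passes its speed limit or range.

## Working session

There is one attempt and no reset: what is moved stays moved. The work goes in short steps, Python scripts to look and compute and a tool call to move; the robot and the scene stay as the last step left them, time stands still between calls to the robot, and variables do not carry over. Pictures are saved under pics/ and viewed, at most 10 in all, crops included, and the job is handed in when it is done.

Besides the shell and the picture viewer there is one more tool, called as name(argument=value, ...) on one line, values as JSON. jog_arm: Moves the arm, as the interface text tells. Its arguments: {"type":"object","properties":{"series":{"type":"array","items":{"type":"number"}}},"required":["series"]}

```bash
ls; mkdir -p pics; python3 - <<'E'
from workcell import sensors, imaging, robot
import cv2,numpy as np
print(sensors.get_state())
for n in("scene","top"):
    r=imaging.read_camera(n); np.savez(f"{n}0.npz",**{k:np.array(v) for k,v in r.items()})
    print(n,r["fx"],r["fy"],r["cx"],r["cy"],np.round(r["view"],3).tolist())
    cv2.imwrite(f"pics/{n}0.png",cv2.resize(r["frame"],(800,600)))
E
```

```text
pics
{'t': 0.0, 'joint_pos': array([-1.36447622,  0.4179879 , -0.01032496,  1.61417761,  0.00470724,
        1.1106779 , -0.05301172]), 'qd': array([-0.00027628,  0.00032247, -0.00032454,  0.00209268, -0.0001783 ,
        0.00078849,  0.00112848]), 'effort': array([-3.10281597e-03, -8.64464164e+01,  6.76895510e-01, -4.34918082e+01,
        1.89558521e-02,  7.27108403e-03,  3.43495003e-05]), 'eef_pos': array([0.15322366, 0.60558152, 0.23865002]), 'orientation': array([ 1.23583353e-01,  9.92334006e-01, -6.12623912e-04, -3.14446682e-05]), 'wrist_force': array([ 0.56444052, -0.57881217, -0.74059623]), 'moment': array([-0.02720508, -0.00235775,  0.0383112 ]), 'grip_force': 0.0, 'gripper_width': 0.08516551842945384}
scene 431.12023087092604 431.12023087092604 254.72157721510553 190.67560232583554 [[0.419, 0.908, -0.012, -0.083], [0.712, -0.337, -0.616, -0.261], [-0.563, 0.249, -0.788, 1.556], [0.0, 0.0, 0.0, 1.0]]
top 387.90698692037734 387.90698692037734 253.4081171778995 188.7443750372231 [[-0.002, -1.0, 0.022, -0.086], [-0.994, -0.0, -0.111, 0.394], [0.111, -0.022, -0.994, 0.976], [0.0, 0.0, 0.0, 1.0]]
```

View pics/top0.png

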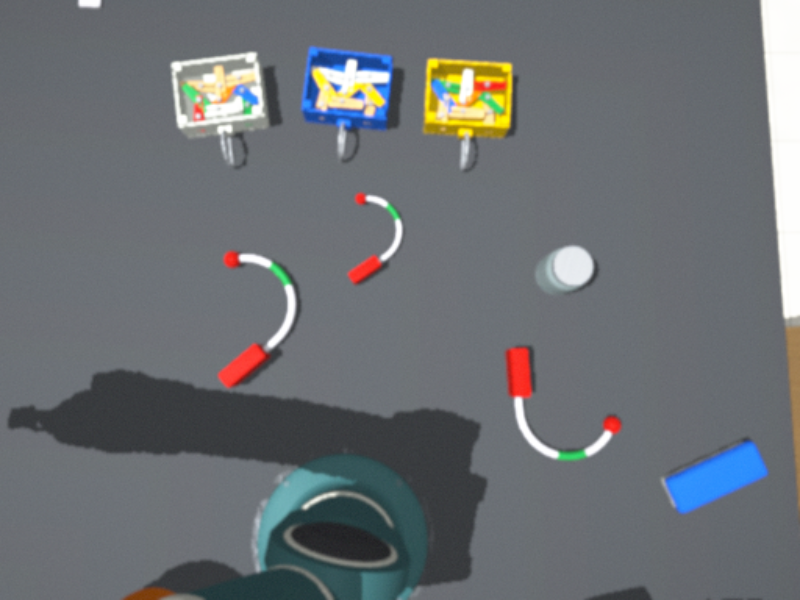

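View pics/scene0.png

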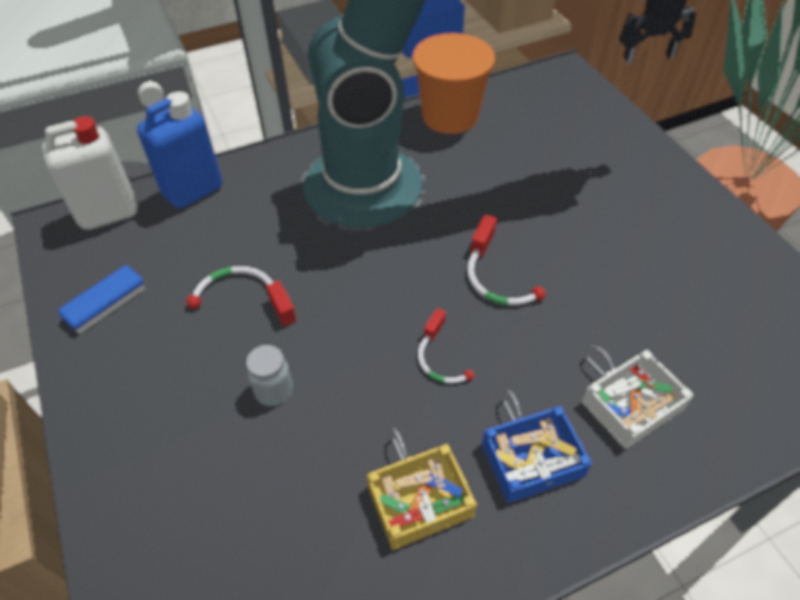

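Hook candidates in the top picture (800x600): small one with its sleeve at (393,211), large one at (281,275), large one at (571,455). The smallest is the one with its handle at (365,269), ball (361,199). The blue tray is at (348,88) with its ring at (346,140); the jar is at (570,268).

```bash
cat > h.py <<'E'
import numpy as np,cv2
from workcell import sensors, imaging, robot
def cam(n): return imaging.read_camera(n)
def load(n): return dict(np.load(n))
def ray(r,uv,z):
    uv=np.atleast_2d(uv).astype(float); V=r["view"];R=V[:3,:3];c=-R.T@V[:3,3]
    d=np.c_[(uv[:,0]-r["cx"])/r["fx"],(uv[:,1]-r["cy"])/r["fy"],np.ones(len(uv))]@R
    return c+d*((z-c[2])/d[:,2])[:,None]
def proj(r,p):
    p=np.atleast_2d(p)@r["view"][:3,:3].T+r["view"][:3,3]
    return np.c_[p[:,0]/p[:,2]*r["fx"]+r["cx"],p[:,1]/p[:,2]*r["fy"]+r["cy"]]
def blobs(r,col,amin=6):
    h=cv2.cvtColor(r["frame"],cv2.COLOR_BGR2HSV)
    H,S,V=[h[...,i].astype(int) for i in range(3)]
    m={'red':((H<8)|(H>172))&(S>140)&(V>80),'green':(H>45)&(H<85)&(S>120)&(V>60),'blue':(H>100)&(H<128)&(S>140)&(V>60)}[col].astype(np.uint8)
    n,l,s,c=cv2.connectedComponentsWithStats(m)
    return [(c[i],s[i,4],(l==i)) for i in range(1,n) if s[i,4]>=amin]
E
python3 - <<'E'
from h import *
for n in("top","scene"):
    r=load(n+"0.npz")
    for col,z in(("red",.02),("green",.012),("blue",.056)):
        for c,a,m in blobs(r,col,12):
            w=ray(r,c,z)[0]
            ys,xs=np.nonzero(m)
            P=ray(r,np.c_[xs,ys],z)[:,:2].astype(np.float32)
            (cc,wh,an)=cv2.minAreaRect(P)
            if .3<w[0]<1 and abs(w[1])<.5: print(n,col,np.round(c,1),a,np.round(w,4),np.round(cc,4),np.round(wh,4),round(an,1))
r=load("top0.npz");s=load("scene0.npz")
a=cv2.resize(r["frame"][10:190,150:330],(400,400),interpolation=2)
b=cv2.resize(s["frame"][180:330,240:390],(400,400),interpolation=2)
cv2.imwrite("pics/crop0.png",np.hstack([a,b]))
E
```

```text
top red [312.4  54.8] 77 [ 0.7572 -0.2467  0.02  ] [ 0.7567 -0.2469] [0.0113 0.0517] 0.5
top red [127.   70.8] 20 [0.7089 0.2485 0.02  ] [0.7074 0.2478] [0.0265 0.0079] 38.7
top red [230.4 126.9] 38 [ 0.5573 -0.0267  0.02  ] [ 0.5571 -0.0255] [0.0161 0.0157] 0.2
top red [147.7 165.7] 79 [0.4539 0.1866 0.02  ] [0.4543 0.1871] [0.0236 0.0234] 0.1
top red [233.1 172.3] 199 [ 0.4367 -0.0339  0.02  ] [ 0.4368 -0.0339] [0.0247 0.0555] 34.2
top green [289.   55.7] 46 [ 0.7581 -0.1841  0.012 ] [ 0.7599 -0.1806] [0.0344 0.0153] 71.1
top green [121.   58.4] 48 [0.747 0.268 0.012] [0.7466 0.2666] [0.0318 0.0114] 44.8
top green [314.4  66.2] 65 [ 0.7288 -0.2529  0.012 ] [ 0.7294 -0.2518] [0.0464 0.014 ] 46.3
top green [158.4  70.3] 17 [0.7143 0.1674 0.012 ] [0.7151 0.1684] [0.0111 0.0107] 1.4
top green [251.2 135.1] 38 [ 0.5374 -0.0813  0.012 ] [ 0.5373 -0.0814] [0.0252 0.0102] 36.3
top green [179.3 174.9] 88 [0.4309 0.1062 0.012 ] [0.4308 0.106 ] [0.0429 0.0146] 41.4
top blue [221.  56.] 1344 [ 0.7349 -0.0029  0.056 ] [ 0.7324 -0.005 ] [0.1431 0.1339] 83.8
top blue [280.2  56. ] 53 [ 0.7362 -0.
[... 883 characters left out ...]
0.5386 -0.0825  0.012 ] [ 0.5389 -0.0828] [0.0219 0.0058] 34.2
scene green [424.5 247.9] 16 [0.7312 0.2756 0.012 ] [0.731  0.2757] [0.0189 0.0059] 51.1
scene green [291.3 320. ] 23 [ 0.7573 -0.1572  0.012 ] [ 0.7574 -0.1568] [0.0079 0.0162] 1.5
scene blue [342.  291.3] 1239 [ 0.7598 -0.0181  0.056 ] [ 0.755  -0.0148] [0.1509 0.1249] 83.7
scene blue [394.7 261.9] 12 [0.7475 0.1501 0.056 ] [0.7473 0.1506] [0.0158 0.0043] 9.6
scene blue [333.4 288.2] 51 [ 0.7433 -0.0331  0.056 ] [ 0.745  -0.0331] [0.0256 0.018 ] 71.7
scene blue [352.4 289.5] 35 [0.7667 0.0079 0.056 ] [0.766  0.0098] [0.0237 0.0127] 73.4
scene blue [289.7 313. ] 42 [ 0.7544 -0.1628  0.056 ] [ 0.7544 -0.1637] [0.0237 0.0114] 36.8
```

View pics/crop0.png

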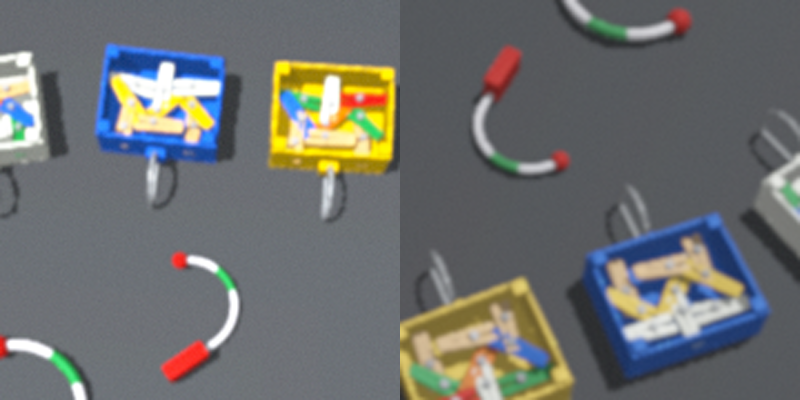

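The crop shows the small hook (ball at crop (180,260), handle (186,360), left panel) and the blue tray with its ring at (153,178). Now I'll measure the ring and the hook pose.

```bash
cat > m1.py <<'E'
from h import *
T=load("top0.npz");S=load("scene0.npz")
# hook
g=(ray(T,[233.1,172.3],.02)[0]+ray(S,[278,206.5],.02)[0])/2
b=(ray(T,[230.4,126.9],.010)[0]+ray(S,[300,239.7],.010)[0])/2
yaw=np.arctan2(*(b-g)[1::-1])-np.arctan2(105,65.5)
def R(a): return np.array([[np.cos(a),-np.sin(a)],[np.sin(a),np.cos(a)]])
o=(g[:2]+b[:2])/2-R(yaw)@np.array([-64.75,-2.5])/1e3
print("grip",g,"ball",b,np.linalg.norm(b-g),"yaw",np.degrees(yaw),"org",o,"green",ray(T,[251.2,135.1],.01),ray(S,[278.7,241.2],.01))
# tray front bottom edge / back top edge in top view
m=max(blobs(T,"blue"),key=lambda q:q[1] if q[0][1]<100 else 0)[2]
xs=np.nonzero(m.any(0))[0]; xs=xs[3:-3]
lo=np.array([(x,np.nonzero(m[:,x])[0].max()+.5) for x in xs if abs(x-219)>6]); hi=np.array([(x,np.nonzero(m[:,x])[0].min()-.5) for x in xs])
for nm,p,z in(("front",lo,0),("back",hi,.056)):
    w=ray(T,p,z); vx,vy,x0,y0=cv2.fitLine(w[:,:2].astype(np.float32),cv2.DIST_HUBER,0,.001,.001).ravel()
    print(nm,"yaw",np.degrees(np.arctan2(vx,-vy) if vy<0 else np.arctan2(-vx,vy))*1,"pt",x0,y0,"ends",w[0],w[-1])
# ring pixels, top
h=cv2.cvtColor(T["frame"],cv2.COLOR_BGR2HSV)
for v in range(80,104):
    row=T["frame"][v,208:232].astype(int).sum(1)//3; print(v,row)
E
python3 m1.py
```

```text
grip [ 0.43558108 -0.03327597  0.02      ] ball [ 0.55952526 -0.02548223  0.01      ] 0.12459094151869952 yaw -54.44560889104017 org [ 0.53723762 -0.08060367] green [[ 0.53801401 -0.08130756  0.01      ]] [[ 0.53759742 -0.08183594  0.01      ]]
front yaw -6.1286917 pt 0.69239783 -0.0032664891 ends [0.69983988 0.06806617 0.        ] [ 0.72060577 -0.07305666  0.        ]
back yaw -6.0567017 pt 0.80008364 -0.0016461931 ends [0.77654529 0.06213553 0.056     ] [ 0.79141302 -0.07268233  0.056     ]
80 [108 109 113 112 114 111 113 125 139 165 182 160 125 117 127 128 103  76
  70  76  84  87  87  86]
81 [108 112 111 112 112 112 112 115 125 160 188 161 114  89  95  96  81  68
  69  71  79  87  98  98]
82 [114 108 111 111 111 111 110 111 122 163 192 162 117  91  80  77  70  66
  61  59  69  82 101 110]
83 [112 112 111 113 111 112 109 109 125 169 191 167 141 111  84  72  64  61
  58  62  67  85 104 113]
84 [110 113 111 111 109 112 110 114 134 174 192 183 172 134  92  78  76  72
  68  65  69  90 105 114]
85 [112 112 109 111 113 110 110 115 145 186 198 192 188 145 104 101  95  97
  86  72  68  87
[... 1149 characters left out ...]
14 112 112 115 122 147 172 181 165 126 106 109 113 111 101
  81  68  84 105 113 111]
98 [112 111 110 110 111 109 109 119 140 158 164 149 121 109 113 111 108  95
  78  80  94 109 112 113]
99 [111 109 112 113 113 112 111 116 133 149 149 133 118 111 111 108 100  83
  80  94 107 110 113 112]
100 [114 111 112 110 113 114 111 117 126 137 130 115 112 111 107  98  86  76
  86 104 110 112 109 111]
101 [111 112 112 111 110 110 111 113 122 126 115 100 102  99  86  78  76  83
  98 109 112 112 112 114]
102 [113 109 113 112 113 114 115 113 117 119 102  85  84  81  76  80  83  97
 106 113 112 113 113 115]
103 [111 112 111 113 112 112 113 112 120 117 104  86  80  80  82  91 101 109
 111 112 115 113 111 113]
```

```bash
cat > m2.py <<'E'
from h import *
T=load("top0.npz");S=load("scene0.npz")
yaw=np.radians(-6.1);n=np.array([np.cos(yaw),np.sin(yaw)]);l=np.array([-n[1],n[0]])
f=np.array([.692,-.0033])
f=(f+np.array([.8001,-.0016])-n*.110)/2   # average front/back estimates
print("camT",-T["view"][:3,:3].T@T["view"][:3,3])
q=ray(T,[218,91],.03)[0][:2]; 
c=f+l*((q-f)@l)-.036*n
print("ring centre",c,"mid ray",q)
def ringpts(c):
    a=np.linspace(0,np.pi,15); rr=[(25.0+2.5)*1e-3]
    pts=[(.0275*np.cos(t),.030+.0275*np.sin(t)) for t in a]+[(-.0275,.0025),(.0275,.0025),(.0275,.03)]
    return np.array([np.r_[c+u*n,z] for u,z in pts])
def hook(o,y):
    R=np.array([[np.cos(y),-np.sin(y)],[np.sin(y),np.cos(y)]])
    a=np.radians(np.linspace(-90,65,20)); p=np.c_[-.055+.055*np.cos(a),.055*np.sin(a)]
    p=np.r_[[[-.125,-.055]],p]
    return np.c_[p@R.T+o,np.full(len(p),.01)]
out=[]
for r,(u0,v0) in((T,(170,40)),(S,(250,190))):
    k=4;im=cv2.resize(r["frame"][v0:v0+150,u0:u0+100],None,fx=k,fy=k,interpolation=2)
    for P,col in((ringpts(c),(0,0,255)),(hook(np.array([.5375,-.081]),np.radians(-54.8)),(255,255,0))):
        p=((proj(r,P)-[u0,v0]+.5)*k).round().astype(int); cv2.polylines(im,[p.reshape(-1,1,2)],False,col,1)
    out.append(im)
cv2.imwrite("pics/ov.png",np.hstack(out))
E
python3 m2.py
```

```text
camT [ 0.28262913 -0.0648345   1.01578609]
ring centre [0.6553874  0.00555591] mid ray [0.65103896 0.00602063]
```

View pics/ov.png

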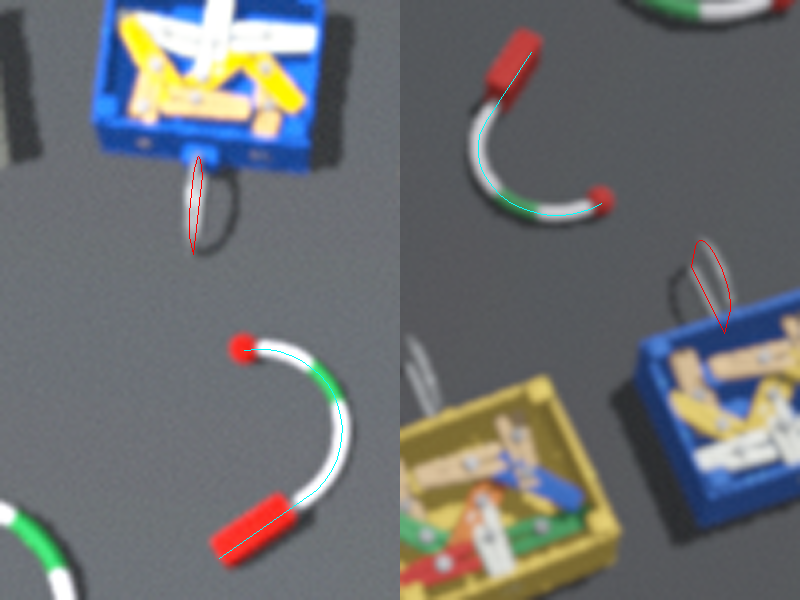

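The overlay agrees in both views: ring centre ≈ (0.655, 0.006) with yaw −6°, hook yaw ≈ −55°, grip point ≈ (0.436, −0.033). Both are within reach, and the handle-to-ball distance measures 124.6 mm against 123.7 expected. Next I move above the handle.

jog_arm(series=[0, 0, 0, -17.2, -22, 2.4, 1, 0, 0, 0, -17.2, -22, 2.4, 1, 0, 0, 0, -17.2, -22, 2.4, 1, 0, 0, 0, -17.2, -22, 2.4, 1, 0, 0, 0, -17.2, -22, 2.4, 1, 0, 0, 0, -17.2, -22, 2.4, 1, 0, 0, 0, -17.2, -22, 2.4, 1, 0, 0, 0, -17.2, -22, 2.4, 1, 0, 0, 0, -17.2, -22, 2.4, 1, 0, 0, 0, -17.2, -22, 2.4, 1])

```text
t: 0.93
eef_pos: [0.2663, 0.349, 0.215]
orientation: [0.124, 0.992, -0.0, -0.0]
wrist_force: [0.1, -0.3, 0.1]
gripper_width: 0.0852
grip_force: 0.0
```

jog_arm(series=[0, 0, 0, -17.2, -22, 2.4, 1, 0, 0, 0, -17.2, -22, 2.4, 1, 0, 0, 0, -17.2, -22, 2.4, 1, 0, 0, 0, -17.2, -22, 2.4, 1, 0, 0, 0, -17.2, -22, 2.4, 1, 0, 0, 0, -17.2, -22, 2.4, 1, 0, 0, 0, -17.2, -22, 2.4, 1, 0, 0, 0, -17.2, -22, 2.4, 1, 0, 0, 0, -17.2, -22, 2.4, 1, 0, 0, 0, -17.2, -22, 2.4, 1])

```text
t: 1.77
eef_pos: [0.379, 0.0936, 0.1912]
orientation: [0.124, 0.992, 0.0, 0.0]
wrist_force: [0.1, 0.6, -0.2]
gripper_width: 0.0856
grip_force: 0.0
```

jog_arm(series=[0, 0, 0, -17.2, -22, 2.4, 1, 0, 0, 0, -17.2, -22, 2.4, 1, 0, 0, 0, -17.2, -22, 2.4, 1, 0, 0, 0, -17.2, -22, 2.4, 1, 0, 0, 0, -17.2, -22, 2.4, 1, 0, 0, 0.1, 0, 0, 0, 1, 0, 0, 0.1, 0, 0, 0, 1, 0, 0, 0.1, 0, 0, 0, 1, 0, 0, 0.1, 0, 0, 0, 1, 0, 0, 0.1, 0, 0, 0, 1])

```text
t: 2.6
eef_pos: [0.4351, -0.0328, 0.1792]
orientation: [0.368, 0.93, -0.0, -0.0]
wrist_force: [-1.0, -0.1, -0.0]
gripper_width: 0.0853
grip_force: 0.0
```

jog_arm(series=[0, 0, 0.1, 0, 0, 0, 1, 0, 0, 0.1, 0, 0, 0, 1, 0, 0, 0, 0, 0, 0, 1, 0, 0, 0, 0, 0, 0, 1])

```text
t: 2.93
eef_pos: [0.4352, -0.0327, 0.1792]
orientation: [0.455, 0.891, -0.0, -0.0]
wrist_force: [0.3, 0.2, -0.1]
gripper_width: 0.0856
grip_force: 0.0
```

jog_arm(series=[0, 0, 0, 0, 0, 25, 1, 0, 0, 0, 0, 0, 25, 1, 0, 0, 0, 0, 0, 25, 1, 0, 0, 0, 0, 0, 25, 1, 0, 0, 0, 0, 0, 25, 1, 0, 0, 0, 0, 0, 20, 1, 0, 0, 0, 0, 0, 14, 1, 0, 0, 0, 0, 0, 7, 1, 0, 0, 0, 0, 0, 0, 1])

```text
t: 3.68
eef_pos: [0.4345, -0.033, 0.0123]
orientation: [0.455, 0.89, -0.001, -0.001]
wrist_force: [-0.7, -0.3, -0.3]
gripper_width: 0.0857
grip_force: 0.0
```

jog_arm(series=[0, 0, 0, 0, 0, 0, -1, 0, 0, 0, 0, 0, 0, -1, 0, 0, 0, 0, 0, 0, -1, 0, 0, 0, 0, 0, 0, -1, 0, 0, 0, 0, 0, 0, -1, 0, 0, 0, 0, 0, 0, -1, 0, 0, 0, 0, 0, 0, -1, 0, 0, 0, 0, 0, 0, -1, 0, 0, 0, 0, 0, 0, -1, 0, 0, 0, 0, 0, 0, -1])

```text
t: 4.52
eef_pos: [0.4356, -0.0326, 0.0139]
orientation: [0.456, 0.89, 0.0, 0.0]
wrist_force: [-2.5, 0.4, 13.6]
gripper_width: 0.0194
grip_force: 58.4
```

jog_arm(series=[0, 0, 0, 0, 0, -8, -1, 0, 0, 0, 0, 0, -14, -1, 0, 0, 0.06, 0, 0, 0, -1, 0, 0, 0.08, 0, 0, 0, -1, 0, 0, 0.08, 0, 0, 0, -1, 0, 0, 0.08, 0, 0, 0, -1, 0, 0, 0.08, 0, 0, 0, -1, 0, 0, 0.08, 0, 0, 0, -1, 0, 0, 0.08, 0, 0, 0, -1, 0, 0, 0.08, 0, 0, 0, -1])

```text
t: 5.35
eef_pos: [0.4353, -0.0327, 0.0358]
orientation: [0.707, 0.707, 0.0, 0.0]
wrist_force: [-0.6, 0.6, -0.8]
gripper_width: 0.019
grip_force: 58.9
```

jog_arm(series=[0, 0, 0.06, 0, 0, 0, -1, 0, 0, 0.05, 0, 0, 0, -1, 0, 0, 0, 15, 9.6, 0, -1, 0, 0, 0, 20, 12.8, 0, -1, 0, 0, 0, 20, 12.8, 0, -1, 0, 0, 0, 20, 12.8, 0, -1, 0, 0, 0, 15, 9.6, 0, -1, 0, 0, 0, 10, 6.4, 0, -1, 0, 0, 0, 0, 0, 0, -1, 0, 0, 0, 0, 0, 0, -1])

```text
t: 6.18
eef_pos: [0.5093, 0.0597, 0.0354]
orientation: [0.744, 0.668, -0.0, 0.0]
wrist_force: [-0.8, -0.2, -1.4]
gripper_width: 0.019
grip_force: 58.9
```

```bash
cat > m3.py <<'E'
from h import *
import sys
tag=sys.argv[1]
s=sensors.get_state(); q=s["orientation"]; ty=2*np.degrees(np.arctan2(q[1],q[0]))-90
print("tcp",s["eef_pos"],"hookyaw",ty-90,"F",s["wrist_force"],s["gripper_width"],s["grip_force"],s["t"])
T=cam("top");S=cam("scene"); dz=s["eef_pos"][2]-.0139
if len(sys.argv)>2: dz=float(sys.argv[2])
for n,r in(("T",T),("S",S)):
    for col in("red","green"):
        for c,a,m in blobs(r,col,5):
            w=ray(r,c,.010+dz)[0]
            if .46<w[0]<.69 and abs(w[1])<.14: print(n,col,c.round(1),a,w.round(4))
    for f,nm in((r,n),): np.savez(f"{nm}_{tag}.npz",**{k:np.array(v) for k,v in r.items()})
a=cv2.resize(T["frame"][40:190,170:290],None,fx=3,fy=3,interpolation=2);b=cv2.resize(S["frame"][160:310,250:380],None,fx=3,fy=3,interpolation=2)
cv2.imwrite(f"pics/{tag}.png",np.hstack([a,b]))
E
python3 m3.py pre
```

```text
tcp [0.50933504 0.05965181 0.03541734] hookyaw -96.09851626186234 F [-0.75794228 -0.24420703 -1.35712336] 0.019040253418033108 58.92131567001343 6.1833
T red [226.7 107.1] 37 [ 0.6072 -0.0172  0.0315]
T red [203.8 144. ] 62 [0.5087 0.0415 0.0315]
T green [237.3 127.1] 38 [ 0.5537 -0.0448  0.0315]
S red [312.8 211.3] 71 [0.5005 0.0475 0.0315]
S red [310.8 247.1] 32 [ 0.6034 -0.0169  0.0315]
S green [292.9 235.9] 15 [ 0.5507 -0.0445  0.0315]
```

View pics/pre.png

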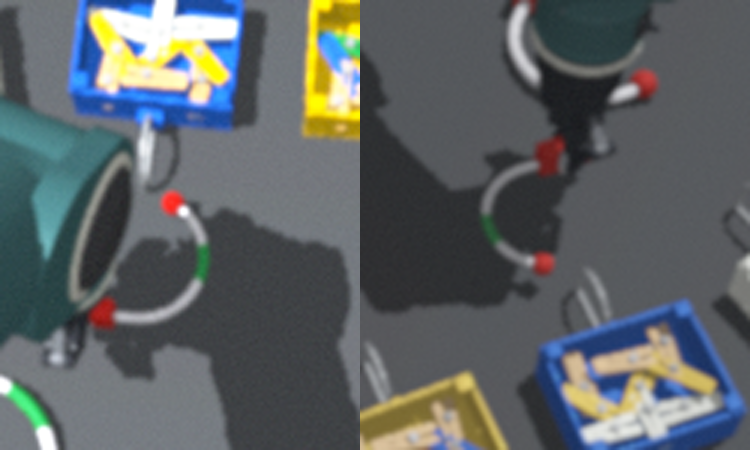

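The hook is held as planned: ball at about (0.605, −0.017) against (0.607, −0.017) expected, seen at (172,202) on the left and (543,263) on the right. Next I advance 40 mm, then start the swing.

jog_arm(series=[0, 0, 0, 1, 10, 0, -1, 0, 0, 0, 1.5, 12, 0, -1, 0, 0, 0, 1, 11, 0, -1, 0, 0, 0, 1, 7.5, 0, -1, 0, 0, 0, 0, 0, 0, -1, 0, 0, 0, 0, 0, 0, -1])

```text
t: 6.78
eef_pos: [0.5502, 0.0595, 0.0352]
orientation: [0.744, 0.668, -0.0, 0.0]
wrist_force: [0.2, -0.4, 0.1]
gripper_width: 0.0189
grip_force: 58.9
```

jog_arm(series=[0, 0, -0.0785, -4.44, -3.16, 0, -1, 0, 0, -0.0785, -4.44, -3.16, 0, -1, 0, 0, 0, 0, 0, 0, -1, 0, 0, 0, 0, 0, 0, -1])

```text
t: 7.12
eef_pos: [0.543, 0.0514, 0.0354]
orientation: [0.69, 0.723, 0.0, -0.0]
wrist_force: [0.2, 0.7, -0.9]
gripper_width: 0.0192
grip_force: 59.0
```

```bash
python3 m3.py in1; python3 - <<'E'
import numpy as np
C=np.array([.6003,.0118])
for y in(-96.1,-87.1,-60,-6.1):
    a=np.radians(y);R=np.array([[np.cos(a),-np.sin(a)],[np.sin(a),np.cos(a)]])
    print(y,"grip",C+R@[-.0425,-.055],"ball",C+R@[.023,.05],"green",C+R@[.055,0])
E
```

```text
tcp [0.5430139  0.05140606 0.03543312] hookyaw -87.3136706624529 F [ 0.23668168  0.71709846 -0.93444237] 0.019196554997641006 58.98890554904938 7.1167
T red [224.3  90.6] 36 [ 0.6518 -0.0106  0.0315]
T red [207.5 130.1] 64 [0.5455 0.0323 0.0315]
T green [237.4 108.7] 35 [ 0.6029 -0.045   0.0315]
S red [317.4 221.1] 84 [0.5363 0.0424 0.0315]
S red [321.7 259.5] 26 [ 0.6498 -0.0094  0.0315]
S green [301.7 250.1] 15 [ 0.6012 -0.0443  0.0315]
-96.1 grip [0.55012764 0.05990389] ball [ 0.64757282 -0.01638298] green [ 0.59445548 -0.04288859]
-87.1 grip [0.54322024 0.05146296] ball [ 0.65139961 -0.0086409 ] green [ 0.60308261 -0.04312956]
-60 grip [0.5314186  0.02110608] ball [0.65510127 0.01688142] green [ 0.6278    -0.0358314]
-6.1 grip [ 0.55219611 -0.03837236] ball [0.62848298 0.05907282] green [0.65498859 0.00595548]
```

View pics/in1.png

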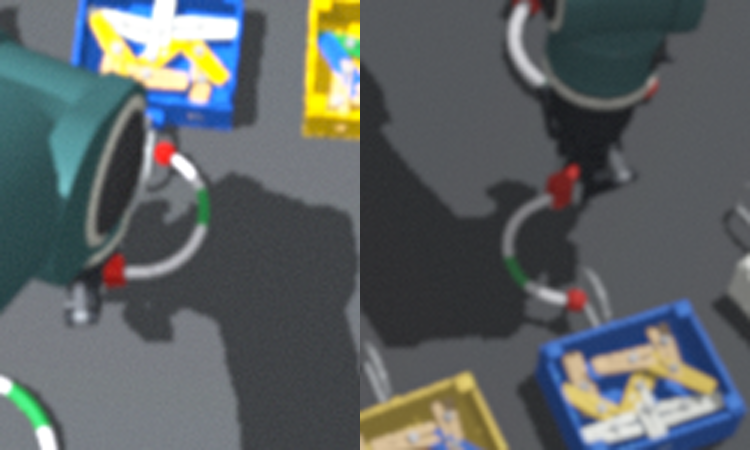

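The ball (left (165,153), right (576,298)) sits just right of the ring, as predicted, so I continue the swing.

jog_arm(series=[0, 0, -0.0785, -4.44, -3.16, 0, -1, 0, 0, -0.0785, -4.44, -3.16, 0, -1, 0, 0, -0.0785, -4.44, -3.16, 0, -1, 0, 0, -0.0785, -4.44, -3.16, 0, -1, 0, 0, 0, 0, 0, 0, -1])

```text
t: 7.63
eef_pos: [0.5337, 0.0312, 0.0354]
orientation: [0.567, 0.824, -0.0, 0.0]
wrist_force: [-0.5, -1.0, -1.4]
gripper_width: 0.0192
grip_force: 59.0
```

jog_arm(series=[0, 0, -0.0785, -4.44, -3.16, 0, -1, 0, 0, -0.0785, -4.44, -3.16, 0, -1, 0, 0, -0.0785, -4.44, -3.16, 0, -1, 0, 0, -0.0785, -4.44, -3.16, 0, -1, 0, 0, 0, 0, 0, 0, -1])

```text
t: 8.05
eef_pos: [0.5311, 0.0098, 0.0354]
orientation: [0.432, 0.902, -0.0, 0.0]
wrist_force: [0.5, -0.2, -0.4]
gripper_width: 0.0193
grip_force: 59.0
```

```bash
python3 m3.py in2
```

```text
tcp [0.53111873 0.00983042 0.03540054] hookyaw -51.20110557780305 F [ 0.48084198 -0.18518942 -0.36868818] 0.019269402592644376 58.97598087787628 8.05
T red [210.7 140.6] 30 [0.5178 0.0236 0.0315]
S red [306.  221.6] 115 [0.524  0.0121 0.0315]
S red [333.9 255.9] 22 [0.6541 0.026  0.0315]
S green [311.  258.2] 10 [ 0.6339 -0.0335  0.0315]
```

View pics/in2.png

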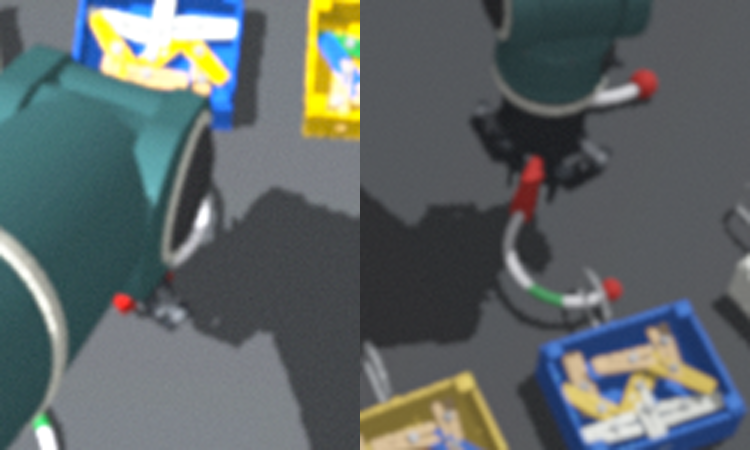

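The ball (613,290) has passed through the ring (595,295) without contact, so I finish the swing and lower.

jog_arm(series=[0, 0, -0.0785, -4.44, -3.16, 0, -1, 0, 0, -0.0785, -4.44, -3.16, 0, -1, 0, 0, -0.0785, -4.44, -3.16, 0, -1, 0, 0, -0.0785, -4.44, -3.16, 0, -1, 0, 0, -0.0785, -4.44, -3.16, 0, -1, 0, 0, 0, 0, 0, 0, -1])

```text
t: 8.65
eef_pos: [0.5372, -0.0164, 0.0353]
orientation: [0.248, 0.969, -0.0, 0.0]
wrist_force: [-0.6, -0.7, -0.4]
gripper_width: 0.019
grip_force: 59.0
```

jog_arm(series=[0, 0, -0.0785, -4.44, -3.16, 0, -1, 0, 0, -0.0785, -4.44, -3.16, 0, -1, 0, 0, -0.0785, -4.44, -3.16, 0, -1, 0, 0, -0.0785, -4.44, -3.16, 0, -1, 0, 0, -0.0785, -4.44, -3.16, 0, -1, 0, 0, 0, 0, 0, 0, -1, 0, 0, 0, 0, 0, 0, -1])

```text
t: 9.23
eef_pos: [0.5522, -0.0377, 0.0351]
orientation: [0.057, 0.998, 0.0, -0.0]
wrist_force: [0.3, 0.2, -1.3]
gripper_width: 0.019
grip_force: 59.0
```

```bash
python3 m3.py in3
```

```text
tcp [ 0.55217549 -0.0376936   0.03514195] hookyaw -6.531473155899562 F [ 0.2995161   0.20809463 -1.28917918] 0.018971595143929376 58.969125151634216 9.2333
S red [297.4 236. ] 93 [ 0.5561 -0.0333  0.0312]
S red [339.7 243.8] 22 [0.6281 0.0606 0.0312]
```

jog_arm(series=[0, 0, 0, 0, 0, 6, -1, 0, 0, 0, 0, 0, 6, -1, 0, 0, 0, 0, 0, 5, -1, 0, 0, 0, 0, 0, 3, -1, 0, 0, 0, 0, 0, 0, -1])

```text
t: 9.75
eef_pos: [0.5519, -0.0382, 0.0145]
orientation: [0.054, 0.999, -0.0, -0.001]
wrist_force: [-0.1, 0.3, -1.2]
gripper_width: 0.0188
grip_force: 58.9
```

```bash
python3 m3.py low
```

```text
tcp [ 0.55189111 -0.0381652   0.01445133] hookyaw -6.205473819412134 F [-0.10322573  0.25107667 -1.21307427] 0.0188433077616635 58.93308162689209 9.75
S red [296.8 239.8] 92 [ 0.5557 -0.0333  0.0106]
S red [338.6 247.4] 21 [0.6274 0.0608 0.0106]
```

View pics/low.png

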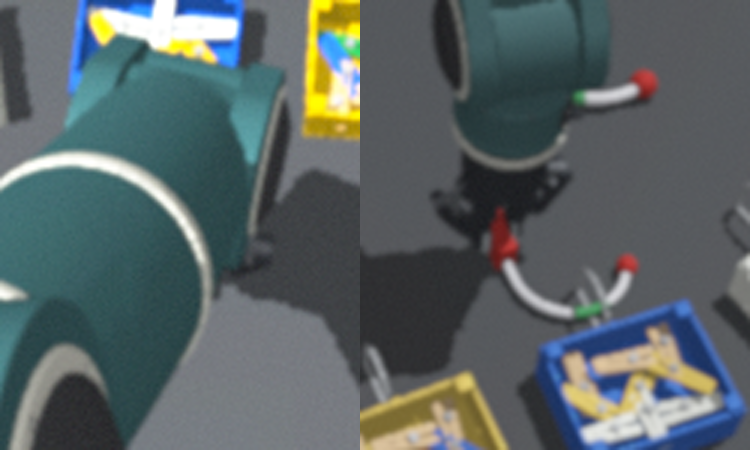

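The green sleeve stands in the ring (right panel (588,310)) and the hook is down. I open the gripper and retreat.

jog_arm(series=[0, 0, 0, 0, 0, 0, 1, 0, 0, 0, 0, 0, 0, 1, 0, 0, 0, 0, 0, 0, 1, 0, 0, 0, 0, 0, 0, 1, 0, 0, 0, 0, 0, 0, 1, 0, 0, 0, 0, 0, 0, 1, 0, 0, 0, 0, 0, 0, 1, 0, 0, 0, 0, 0, 0, 1])

```text
t: 10.52
eef_pos: [0.5523, -0.0382, 0.0153]
orientation: [0.054, 0.999, -0.0, 0.0]
wrist_force: [-0.7, -0.5, 0.0]
gripper_width: 0.0851
grip_force: 0.0
```

jog_arm(series=[0, 0, 0, 0, 0, -5, 1, 0, 0, 0, 0, 0, -10, 1, 0, 0, 0, 0, 0, -20, 1, 0, 0, 0, 0, 0, -25, 1, 0, 0, 0, 0, 0, -25, 1, 0, 0, 0, 0, 0, -25, 1, 0, 0, 0, 0, 0, -25, 1, 0, 0, 0, 0, 0, -20, 1, 0, 0, 0, 0, 0, -10, 1, 0, 0, 0, 0, 0, 0, 1])

```text
t: 11.35
eef_pos: [0.5533, -0.0383, 0.183]
orientation: [0.054, 0.999, 0.0, 0.002]
wrist_force: [0.1, 0.1, 0.0]
gripper_width: 0.0854
grip_force: 0.0
```

```bash
python3 m3.py end 0
```

```text
tcp [ 0.55325752 -0.03825529  0.18303572] hookyaw -6.182076792562299 F [0.1326896  0.10513041 0.00914497] 0.08539824836405914 0.0 11.35
S red [294.9 237.7] 158 [ 0.5469 -0.0347  0.01  ]
S red [338.6 247.7] 23 [0.6282 0.0604 0.01  ]
S green [325.8 263.9] 8 [0.6567 0.002  0.01  ]
```

View pics/end.png

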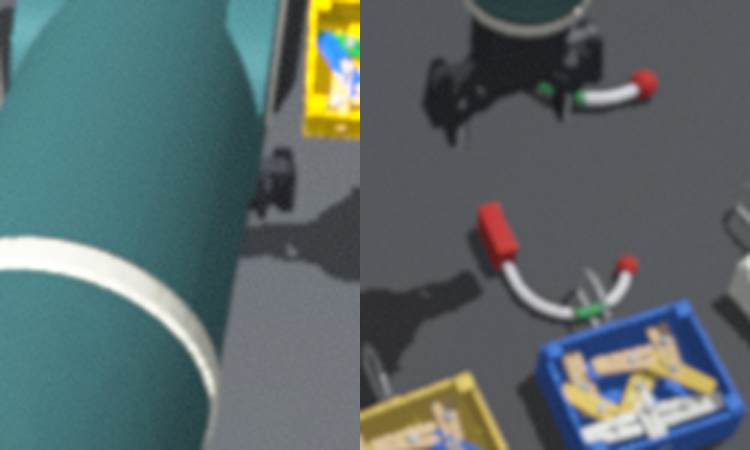

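The hook lies flat with its sleeve in the ring (588,310), the ball at (0.628, 0.060) as computed, and the gripper clear. I hand the job in.

```bash
python3 -c "
from workcell import robot
print(robot.job_done())"
```

```text
the job is handed in; nothing more can be done
None
```

The job is handed in (no verdict came back): in the last picture the small hook lies flat and released, with the blue tray's ring around its green sleeve and its handle pointing back towards the robot; the arm never went near the jar.

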